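Open the bead tumbler and hold its cap over the sorting tray

TASK

Open the bead tumbler: grip the orange cap by its knob and try loosening it, one way and, if it stops dead, the other, because nobody remembers whether its short thread is right- or left-handed; do not pull or press hard on it while it is still fastened. Then lift the cap off and hold it level and still about 10 cm above the green sorting tray, so that clinging beads can drop there: finish while holding it, do not put it down or let go, and leave the other things on the counter where they are.

Things in the scene. Friction and masses are not known exactly. Their poses are not given: they have to be found in the camera images.
- cap_grip (a point): Orange round cap on the tumbler's barrel, 100 to 200 g; point on its axis, half-way up the knob to grip. z: up along the axis; x: along the white line on the cap. Knob: ribbed cylinder 44 mm in diameter, from 22 mm below to 16 mm above this point. Under it a disc 76 mm in diameter, 8 mm thick, rests on the barrel's rim; stem and lugs hang below it, down to 60 mm below this point.
- cap: The same cap; origin on its axis at the lugs' underside. Thread of under half a turn, done up at the start, x within 6 degrees of the tumbler's x. Wrong way: rigid stop within 14 degrees. Right way (hidden; clockwise or anticlockwise from above): turns easily without rising, loose from 60 degrees, rigid stop near 100, then lifts freely. Before, it rises 2 mm and is held. A 20 to 40 N grip is plenty.
- tumbler: Bead tumbler, fixed: blue housing 215 x 110 mm, 60 mm high, from 60 mm behind (-x) to 155 mm ahead of the origin. On it a grey barrel 72 mm in diameter, rim 130 mm above the counter, and a grey motor pod 68 mm in diameter, top at 122 mm, 105 mm to +x of the barrel. Origin on the barrel's axis at counter height, x from barrel to pod.
- tray: Green open sorting tray, fixed, 140 x 140 mm, walls 22 mm high; origin at its centre at counter height. To the left or right of the tumbler.
- calculator: White calculator, 150 x 110 x 26 mm, loose, to be left alone; origin at the centre of its underside. Stands on the side of the tumbler where the tray is not.
- bangle1: White bangle lying flat, 68 mm in outer diameter, 9 mm high, to be left alone; origin at the centre of its underside.
- bangle2: Green bangle lying flat, 72 mm in outer diameter, 9 mm high, to be left alone; origin at the centre of its underside.
- jar: Closed amber glass jar, 60 mm in diameter, 85 mm high, to be left alone; origin at the centre of its underside.
- beaker: Clear empty beaker, 66 mm in diameter, 85 mm high, to be left alone; origin at the centre of its underside.
- brush: Hand brush lying on the counter, to be left alone; origin under its middle.
Not all that is in view belongs to the job. Leave any turquoise or yellow look-alike of the cap alone.

How it is judged:
By the outcome, as a careful person would: the job done as asked, in the order asked, and still so for the second after the job is handed in, while the arm keeps its last pose, push and grip.
It also fails if it takes over 54 s, if anything falls off the work surface, if the arm or the gripper's body presses on something with over 40 N, if the wrist force passes 120 N, or if a joint passes its speed limit or range.

ROBOT

A 6-joint arm with a two-finger parallel gripper is mounted at the origin on the work surface. World frame = base frame: x ahead of the robot, y to its left, z up, the work surface at z = 0. Lengths are in mm, angles in rad, forces in N, time in s.
With the tool pointing down it reaches from about 300 to 775 mm from the base axis. Payload 14.6 kg.
Tool frame: the origin (TCP) lies at the very end of the fingers, on their centre line; the grasp point (between the pads) lies 19 mm behind it (grip_point_offset is the distance from the TCP to the grasp point, in mm); z points along the fingers, y is the line along which they close (so a half turn about z gives the same grasp; the last joint's range is limited). The gripper opens to 94 mm and grips with 3 to 60 N. Pads are 16 mm wide; open, the fingers measure 119 mm over their backs; the gripper's body (75 mm by 177 mm) begins 78 mm behind the grasp point.
Start: joints at [-1.291, 0.3, 1.521, -0, 1.321, -0.067], TCP at [186.932, -517.248, 180.946] pointing down, gripper open.
Joint ranges: [-3.03, 3.03], [-0.79, 2.21], [0.23, 2.52], [-1.04, 4.18], [0, 3.07], [-2.55, 2.55]. Speed limits (rad/s): [2.22, 2.22, 2.57, 3.14, 3.14, 3.14].

INTERFACE

Orientations are given as [roll, pitch, yaw] about the fixed x, y, z axes, in that order (R = Rz(yaw) Ry(pitch) Rx(roll)).
In Python, from cell import read_state, camera, camera_info, sign_off, grip_point_offset gives the robot as it stands.
- The arm moves only by the shell command python3 -m handwheel 'ROWS' [FORCE]. ROWS is text: rows parted by semicolons, each of 5 numbers parted by spaces: the shift along the world's x, y, z in units of 40 mm (1.0 is 40 mm), then the turn about the world's z in units of 5 degrees (1.0 is 5 degrees), then the closure, from 0 (fully open) to 1 (shut). In form: dx dy dz yaw gripper; .... A call has 1 to 12 rows; each row shifts and turns the commanded pose from where the row before left it; what a row does not reach is not made up. A row lasts 1/12 s, in which the tool goes at most 41.7 mm and 7.16 degrees, less where a joint would pass 70% of its speed; a pose out of reach is approached as far as the arm can. A call is refused whole if a number of a shift passes 1 or a number of a turn 1, either way. A call with a gripper value outside its range is refused whole. The fingers move at their own pace and stop on an object; FORCE is the grip in N (left out, the last holds). Time passes only in rows, so rows that do not move let the fingers close. It gives the time, the measured TCP pose, the force, the opening and the grip force at its end, in the units of the state.
- read_state(): the state, without advancing time (a new reading comes with each control period).
- camera(name): name is "side" or "top" or "wrist"; returns (picture, depth): 480x640x3 uint8, red, green, blue; 480x640 float32, mm along the optical axis (not along the pixel's ray), 0 where there is no reading.
- camera_info(name): a dict with "intrinsics" (3x3 intrinsics, pixels), "world_from_camera" (4x4, takes a point from camera to world coordinates). Camera axes: x right, y down, z forward; pixel columns grow to the right and rows downward; lengths in mm; the calibration is good to about 2 mm. A picture is of the moment at which its call begins: read the wrist's pose just before it. camera_info takes no time and is no camera call; for the wrist camera it gives the pose at the moment of the call.
- sign_off(): hands the job in; it is judged then, once.
The state is a dict: "clock": time; "joints": joint angles; "qd": joint speeds; "effort": joint torques, N m; "eef_pos": TCP position; "eef_rot": TCP orientation; "wrist_force": force on the tool from outside, world axes, zero at the start; "moment": the same for the moment, N m; "finger_gap": finger opening in mm; "finger_force": force on a finger pad.
Only numpy, scipy, OpenCV 4.12 (cv2) and the standard library are available. Lean on these libraries where they do the work, as an engineer would, in place of code of your own. Each camera call takes 0.05 s, during which the arm holds its last target. There are 200 camera calls.

## Working session

There is one attempt and no reset: what is moved stays moved. The work goes in short steps, Python scripts to look and compute and a shell command to move; the robot and the scene stay as the last step left them, time stands still between calls to the robot, and variables do not carry over. Pictures are saved under pics/ and viewed, at most 10 in all, crops included, and the job is handed in when it is done.

```bash
ls; mkdir -p pics
cat > h.py <<'E'
import numpy as np,cv2
from cell import *
def snap(n,f=None):
    i=camera_info(n); p,d=camera(n)
    np.savez('/tmp/'+n,p=p,d=d,K=i['intrinsics'],T=i['world_from_camera'])
    if f: cv2.imwrite('pics/'+f,p[...,::-1])
    return p,d,np.array(i['intrinsics']),np.array(i['world_from_camera'])
def plane(u,v,z,K,T):
    r=T[:3,:3]@np.linalg.inv(K)@[u,v,1]; o=T[:3,3]
    return o+r*(z-o[2])/r[2]
def pts(d,K,T):
    v,u=np.indices(d.shape); c=np.stack([(u-K[0,2])/K[0,0]*d,(v-K[1,2])/K[1,1]*d,d],-1)
    return c@T[:3,:3].T+T[:3,3]
E
python3 - <<'E'
from h import *
snap('top','top.png'); snap('side','side.png'); s=read_state(); print(s)
print(camera_info('top'))
E
```

```text
pics
{'clock': 0.1, 'joints': array([-1.29059684e+00,  3.00414971e-01,  1.52149555e+00, -5.31926891e-06,
        1.32071634e+00, -6.65983214e-02]), 'qd': array([ 0.0005753 , -0.0012028 , -0.00161223,  0.00069876,  0.00125013,
       -0.00092902]), 'effort': array([ 1.55368649e-03, -5.32644546e+01, -3.53283584e+01,  7.09601166e-02,
        2.34927284e-02, -5.25395910e-05]), 'eef_pos': array([ 186.86409915, -517.01080946,  180.45331548]), 'eef_rot': array([-3.14056039e+00, -6.36847392e-05,  3.46799094e-01]), 'wrist_force': array([-1.12642916, -0.21803312,  0.37332791]), 'moment': array([-0.01498298,  0.00169237,  0.0362041 ]), 'finger_force': 0.0, 'finger_gap': 94.09252660644279}
{'intrinsics': array([[608.18140459,   0.        , 311.42822082],
       [  0.        , 608.18140459, 237.19615681],
       [  0.        ,   0.        ,   1.        ]]), 'world_from_camera': array([[-5.06645005e-03, -9.98681403e-01,  5.10860669e-02,
         5.20570297e+02],
       [-9.99895936e-01,  5.74942776e-03,  1.32310788e-02,
        -4.02124325e+01],
       [-1.35073480e-02, -5.10137161e-02, -9.98606605e-01,
         1.55967725e+03],
       [ 0.00000000e+00,  0.00000000e+00,  0.00000000e+00,
         1.00000000e+00]])}
```

View pics/top.png

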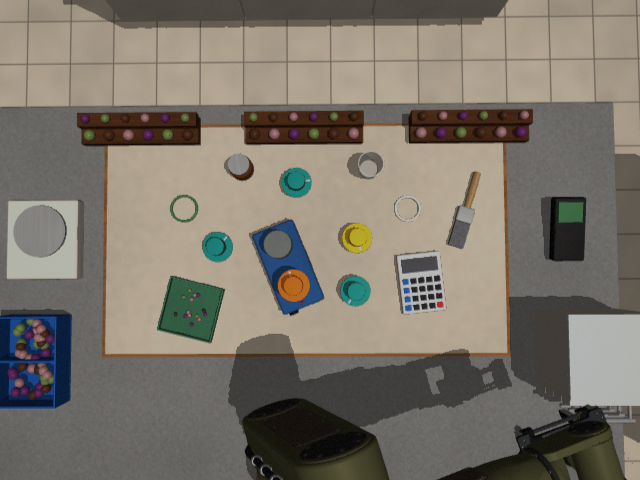

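View pics/side.png

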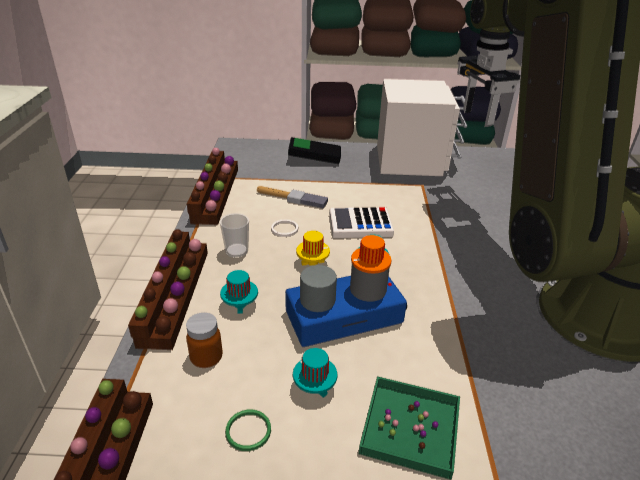

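The top view shows the orange cap on the grey barrel at (293,286), with the pod at (277,244) and the green tray at (191,309). Things that could be taken for the cap are turquoise at (296,182), (217,247) and (354,290), and yellow at (357,237). I choose the orange one because it is the only one on the barrel.

Run:
```python
from h import *
a=np.load('/tmp/top.npz'); p,d,K,T=[a[k] for k in 'pdKT']
W=pts(d,K,T); hsv=cv2.cvtColor(p,cv2.COLOR_RGB2HSV)
u0,v0=np.meshgrid(range(640),range(480))
m=cv2.inRange(hsv,(5,150,120),(18,255,255))>0; m&=(abs(u0-293)<25)&(abs(v0-286)<25)
w=W[m]; print('orange',m.sum(),np.percentile(w[:,2],[5,30,50,70,95]))
zt=np.percentile(w[:,2],90); k=m&(W[...,2]>zt-8); print('knob',k.sum(),W[k].mean(0))
(c,r)=cv2.minEnclosingCircle(np.argwhere(k)[:,::-1].astype(np.float32)); print(c,r,plane(*c,zt,K,T))
g=W[(abs(u0-277)<14)&(abs(v0-244)<14)&(W[...,2]>105)]; print('pod',g.mean(0))
g=(cv2.inRange(hsv,(65,80,30),(85,255,255))>0)&(abs(u0-191)<45)&(abs(v0-309)<45)
g=cv2.morphologyEx(g.astype(np.uint8),5 and cv2.MORPH_OPEN,np.ones((3,3)))
c=max(cv2.findContours(g,0,2)[0],key=cv2.contourArea); R=cv2.minAreaRect(c); print(R,plane(*R[0],20,K,T))
for n,q in dict(teal1=(217,247),teal2=(354,290),yel=(357,237)).items(): print(n,W[q[1],q[0]])
cv2.imwrite('pics/crop.png',cv2.resize(p[236:336,240:340,::-1],None,fx=5,fy=5,interpolation=cv2.INTER_CUBIC))
```

```text
orange 771 [131.82586904 136.13778145 139.13756646 171.84169585 177.21462979]
knob 291 [481.49157895  20.45829274 192.98637902]
(295.5, 283.5) 12.90358829498291 [486.29864996  14.83041794 175.6833672 ]
pod [578.30412308  60.07147181 121.93580761]
((190.20590209960938, 308.6764831542969), (55.05558395385742, 55.05558395385742), 14.03624439239502) [420.25120259 287.42929288  20.        ]
teal1 [573.88130431 210.99447505  73.43794588]
teal2 [ 467.27248829 -123.56060617   72.32218637]
yel [ 596.29241561 -131.76151973   76.35032986]
```

View pics/crop.png

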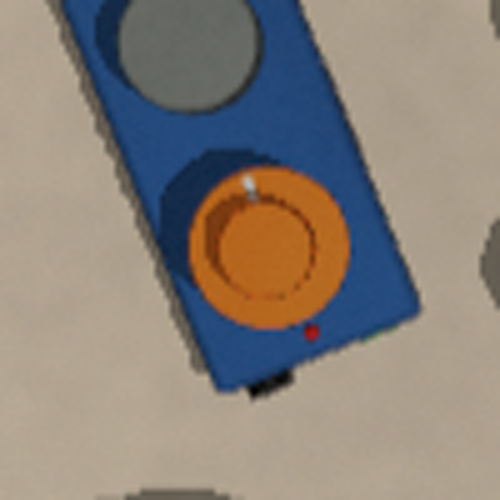

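The crop shows the orange disc centred at crop (270,247), which is px (294,285.4), with the white line at px (290,273) pointing to the pod. The choice is confirmed. I'll go above it, with the wrist turned so joint 6 sits near mid-range.

```bash
python3 - <<'E'
from h import *
a=np.load('/tmp/top.npz'); p,d,K,T=[a[k] for k in 'pdKT']
print(plane(294,285.4,138,K,T),plane(293.3,286,176,K,T),plane(290,273,138,K,T))
E
python3 -m handwheel '0.3 0.7 0.5 .95 0;0.45 0.86 0.25 .95 0;0.46 0.86 0.25 .95 0;0.46 0.86 0.25 .95 0;0.46 0.86 0.25 .95 0;0.46 0.86 0.2 .95 0;0.48 0.86 0 .95 0;0.48 0.86 0 .95 0;0.48 0.86 0 .95 0;0.48 0.86 0 .95 0;0.48 0.86 0 .95 0;0.48 0.86 0 .95 0'
```

```text
[480.962109    19.84559133 138.        ] [480.67004521  19.83486108 176.        ] [509.87984138  29.08563952 138.        ]
clock: 1.1
eef_pos: [406.1, -108.9, 249.0]
eef_rot: [3.142, 0.0, 1.346]
wrist_force: [-0.1, -0.8, 0.3]
finger_gap: 94.1
finger_force: 0.0
```

```bash
python3 -m handwheel '0.47 0.8 0 .8 0;0.47 0.8 0 .8 0;0.47 0.8 0 .8 0;0.46 0.82 0 .6 0;0 0 0 0 0;0 0 0 0 0'
python3 - <<'E'
from h import *
p,d,K,T=snap('wrist','w1.png'); W=pts(d,K,T); hsv=cv2.cvtColor(p,cv2.COLOR_RGB2HSV)
m=(cv2.inRange(hsv,(5,150,60),(18,255,255))>0)
print(m.sum(),read_state()['joints'])
for lo,hi,z in((170,190,176),(132,142,138)):
    k=m&(W[...,2]>lo)&(W[...,2]<hi); c,r=cv2.minEnclosingCircle(np.argwhere(k)[:,::-1].astype(np.float32))
    print(k.sum(),c,r,plane(*c,z,K,T),W[k].mean(0),np.percentile(W[k],[1,99],axis=0))
E
```

```text
clock: 1.6
eef_pos: [480.6, 19.2, 248.3]
eef_rot: [-3.14, -0.0, 1.606]
wrist_force: [0.1, -0.9, -0.1]
finger_gap: 94.0
finger_force: 0.0
7660 [-3.84578020e-02  9.77419852e-02  1.60574872e+00 -1.99002644e-04
  1.43917720e+00 -7.16789049e-02]
2381 (320.3398132324219, 233.91262817382812) 28.5109920501709 [484.47626567  23.98345026 176.        ] [484.33752532  23.89963113 176.34660197] [[463.8555985    3.15417696 172.35361933]
 [505.03043417  43.94745605 178.13039355]]
2670 (319.29779052734375, 223.13804626464844) 41.864078521728516 [484.0405895   24.39211435 138.        ] [482.19539372  31.38643585 138.49156688] [[448.45579241 -12.1660441  136.64785883]
 [519.52585269  59.39049053 140.16826231]]
```

View pics/w1.png

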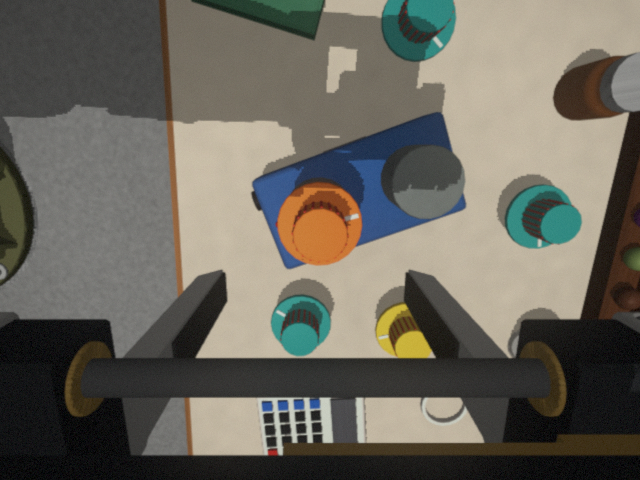

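The wrist view shows the orange cap at (320,228), with the pod at (426,182) and the white line towards the pod. Top and wrist estimates average about (482.5,22). I'll descend, then close softly.

```bash
python3 -m handwheel '0.05 0.07 -.5 0 0;0 0 -.7 0 0;0 0 -.7 0 0;0 0 -.5 0 0;0 0 -.2 0 0;0 0 0 0 0.3;0 0 0 0 0.4;0 0 0 0 0.45' 6
python3 -m handwheel '0 0 0 0 1;0 0 0 0 1;0 0 0 0 1;0 0 0 0 1;0 0 0 0 1;0 0 0 0 1' 6
```

```text
clock: 2.32
eef_pos: [483.1, 20.3, 146.5]
eef_rot: [3.139, 0.0, 1.603]
wrist_force: [-0.6, -0.8, 0.5]
finger_gap: 77.7
finger_force: 0.0
clock: 2.82
eef_pos: [482.7, 20.8, 145.2]
eef_rot: [3.141, 0.0, 1.603]
wrist_force: [0.9, 0.5, 2.0]
finger_gap: 43.3
finger_force: 6.0
```

```bash
python3 -m handwheel '0 0 0 0 1;0 0 0 0 1;0 0 0 0 1;0 0 0 0 1' 30
python3 -m handwheel '0 0 0 .5 1;0 0 0 .5 1;0 0 0 .5 1;0 0 0 0 1;0 0 0 0 1'; python3 -c "
from cell import *;s=read_state();print(s['moment'],s['joints'][5])"
```

```text
clock: 3.15
eef_pos: [482.7, 20.8, 145.2]
eef_rot: [3.141, 0.0, 1.603]
wrist_force: [0.8, 1.1, 4.7]
finger_gap: 42.9
finger_force: 30.0
clock: 3.57
eef_pos: [482.7, 20.7, 145.1]
eef_rot: [3.141, 0.0, 1.733]
wrist_force: [0.0, -0.2, 5.0]
finger_gap: 42.7
finger_force: 30.0
[-0.04099267 -0.1669063   0.04624173] -0.19517448886983385
```

```bash
for i in 1; do python3 -m handwheel '0 0 0 .5 1;0 0 0 .5 1;0 0 0 0 1;0 0 0 0 1'; python3 -c "
from cell import *;s=read_state();print(s['moment'])"; python3 -m handwheel '0 0 0 .5 1;0 0 0 .5 1;0 0 0 0 1;0 0 0 0 1';python3 -c "
from cell import *;s=read_state();print(s['moment'])"; done
```

```text
clock: 3.9
eef_pos: [483.0, 20.5, 145.2]
eef_rot: [3.14, 0.001, 1.819]
wrist_force: [3.7, -1.2, 4.5]
finger_gap: 42.7
finger_force: 30.0
[-0.47550545 -0.8742845  -0.05785617]
clock: 4.23
eef_pos: [483.1, 20.6, 145.2]
eef_rot: [3.14, 0.001, 1.906]
wrist_force: [5.2, -1.9, 3.8]
finger_gap: 43.1
finger_force: 30.0
[-0.31640273 -1.25102435 -0.47510524]
```

Resisting moment is rising at 17.5°, so it could be the stop or grip slip. I'll check the white line.

Run:
```python
from h import *
p,d,K,T=snap('wrist'); s=read_state();print(s['moment'])
c=(T[:3,:3].T@(np.array([483,22,138])-T[:3,3])); uv=(K@c)[:2]/c[2]; print(uv)
u,v=int(uv[0]),int(uv[1]); y0=max(0,v-90);x0=u-110
cv2.imwrite('pics/w2.png',cv2.resize(p[y0:y0+165,x0:x0+220,::-1],None,fx=3,fy=3,interpolation=cv2.INTER_CUBIC)); print(x0,y0)
hsv=cv2.cvtColor(p,cv2.COLOR_RGB2HSV); m=((hsv[...,1]<60)&(hsv[...,2]>150)).astype(np.uint8)
m[:y0]=0;m[y0+165:]=0;m[:,:x0]=0;m[:,x0+220:]=0
n,l,st,ce=cv2.connectedComponentsWithStats(m)
for i in range(1,n):
    q=plane(*ce[i],138,K,T); r=q[:2]-[483,22]
    if st[i,4]>5 and 15<np.hypot(*r)<45: print(st[i],q,np.degrees(np.arctan2(r[1],r[0])))
```

```text
[-0.3487826  -1.17037837 -0.43955651]
[315.53616103 264.61309611]
205 174
[353 251  19   9 104] [507.78607761  36.94654164 138.        ] 31.090887059542016
[ 290  306   76   33 1256] [508.33531472 -14.84390359 138.        ] -55.486059130012286
```

View pics/w2.png

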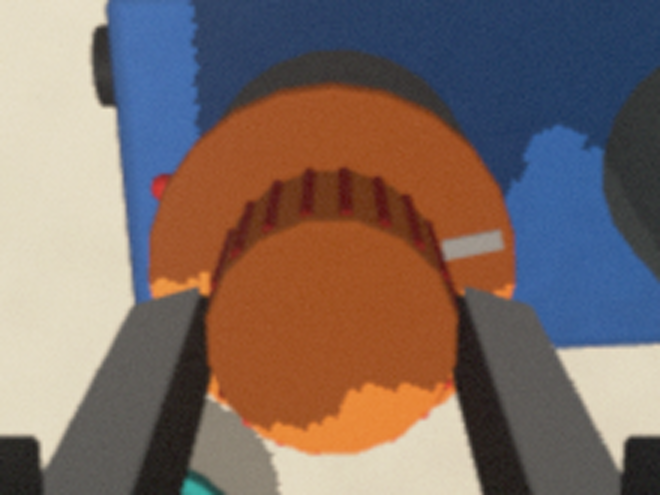

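The view shows the white line (at crop (472,245)) now about 31° in world. It began at about 18°, so the cap turned roughly 13° while the gripper turned 17.4°. It stopped dead, so anticlockwise is wrong and I'll go clockwise.

```bash
python3 -m handwheel '0 0 0 -.5 1;0 0 0 -.5 1;0 0 0 -.6 1;0 0 0 -.6 1;0 0 0 -.6 1;0 0 0 -.6 1;0 0 0 -.6 1;0 0 0 0 1;0 0 0 0 1'; python3 -c "
from cell import *;s=read_state();print(s['moment'])"; python3 -m handwheel '0 0 0 -.5 1;0 0 0 -.5 1;0 0 0 -.5 1;0 0 0 -.5 1;0 0 0 0 1;0 0 0 0 1';python3 -c "
from cell import *;s=read_state();print(s['moment'])"
```

```text
clock: 5.03
eef_pos: [482.4, 20.9, 145.1]
eef_rot: [-3.141, -0.0, 1.557]
wrist_force: [-0.4, -0.2, 4.9]
finger_gap: 42.8
finger_force: 30.0
[ 0.02016918 -0.17167899 -0.11871126]
clock: 5.53
eef_pos: [482.4, 20.9, 145.0]
eef_rot: [-3.141, -0.0, 1.383]
wrist_force: [0.4, -0.1, 5.1]
finger_gap: 42.9
finger_force: 30.0
[ 0.01516256 -0.12701686 -0.11059057]
```

```bash
python3 -m handwheel '0 0 0 -.6 1;0 0 0 -.6 1;0 0 0 -.6 1;0 0 0 -.6 1;0 0 0 -.6 1;0 0 0 -.6 1;0 0 0 -.6 1;0 0 0 -.6 1;0 0 0 -.6 1;0 0 0 -.6 1;0 0 0 0 1;0 0 0 0 1'; python3 -c "
from cell import *;s=read_state();print(s['moment'])"; python3 -m handwheel '0 0 0 -.6 1;0 0 0 -.6 1;0 0 0 -.6 1;0 0 0 -.6 1;0 0 0 -.6 1;0 0 0 -.6 1;0 0 0 -.6 1;0 0 0 -.6 1;0 0 0 -.6 1;0 0 0 -.6 1;0 0 0 0 1;0 0 0 0 1'
python3 - <<'E'
from h import *
print(read_state()['moment'])
for n in('top','wrist'):
    p,d,K,T=snap(n,n+'3.png'); 
    hsv=cv2.cvtColor(p,cv2.COLOR_RGB2HSV); m=((hsv[...,1]<90)&(hsv[...,2]>110)).astype(np.uint8)
    n,l,st,ce=cv2.connectedComponentsWithStats(m)
    for i in range(1,n):
        q=plane(*ce[i],138,K,T); r=q[:2]-[483,22]
        if 3<st[i,4]<300 and 18<np.hypot(*r)<40: print(st[i],q,np.degrees(np.arctan2(r[1],r[0])))
E
```

```text
clock: 6.53
eef_pos: [482.4, 20.9, 145.1]
eef_rot: [-3.141, 0.0, 0.859]
wrist_force: [-1.0, 0.6, 6.1]
finger_gap: 43.0
finger_force: 30.0
[-0.0489851  -0.08557748 -0.13719128]
clock: 7.53
eef_pos: [482.4, 20.9, 145.0]
eef_rot: [-3.141, 0.0, 0.335]
wrist_force: [-1.6, -0.1, 5.4]
finger_gap: 43.0
finger_force: 30.0
[-0.06627869 -0.02175473 -0.14447747]
[362 222   4   6   6] [516.79888903   2.42109303 138.        ] -30.082710764882947
[367 229  10  22  22] [509.86866543  -5.73158885 138.        ] -45.90544915225043
[254 241   4  20  20] [479.99178827  58.84086227 138.        ] 94.66808566488275
[352 250  21  10 128] [499.05627977  -3.30935222 138.        ] -57.608915080756304
[376 252   2  16  16] [498.94728863 -12.74020877 138.        ] -65.34278903265589
[254 263   3  11  12] [468.91283875  55.7841989  138.        ] 112.6349088052805
[375 269   2   5   5] [491.91040001 -15.11044698 138.        ] -76.49858409361914
```

The line is at −58°, so the cap is about 76° from its start, past the 60° loose point with no slip. I'll go a little further and then try a gentle lift.

```bash
python3 -m handwheel '0 0 0 -.5 1;0 0 0 -.5 1;0 0 0 -.4 1;0 0 0 0 1;0 0 .04 0 1;0 0 .04 0 1;0 0 .04 0 1;0 0 0 0 1'; python3 -m handwheel '0 0 .05 0 1;0 0 .05 0 1;0 0 .05 0 1;0 0 0 0 1'
```

```text
clock: 8.3
eef_pos: [482.4, 20.8, 149.8]
eef_rot: [-3.141, 0.0, 0.215]
wrist_force: [-0.0, 0.3, -1.2]
finger_gap: 42.6
finger_force: 30.0
clock: 8.63
eef_pos: [482.7, 20.8, 156.2]
eef_rot: [3.141, -0.001, 0.216]
wrist_force: [0.3, 0.2, -0.6]
finger_gap: 42.9
finger_force: 30.0
```

```bash
python3 -m handwheel '0 0 .2 0 1;0 0 .35 0 1;0 0 .4 0 1;0 0 .3 0 1;0 0 0 0 1'; python3 -m handwheel '-.08 .35 0 0 1;-.17 .7 0 0 1;-.18 .75 0 0 1;-.18 .75 0 0 1;-.18 .75 0 0 1;-.18 .75 0 0 1;-.18 .75 0 0 1;-.18 .75 0 0 1;-.15 .7 0 0 1;-.08 .4 0 0 1;0 0 0 0 1'
python3 - <<'E'
from h import *
p,d,K,T=snap('side','side4.png')
E
```

```text
clock: 9.05
eef_pos: [483.5, 20.7, 208.5]
eef_rot: [3.141, -0.004, 0.216]
wrist_force: [0.7, 0.4, -1.0]
finger_gap: 43.0
finger_force: 30.0
clock: 9.97
eef_pos: [419.1, 289.1, 205.0]
eef_rot: [-3.141, 0.001, 0.219]
wrist_force: [0.9, -1.2, -1.4]
finger_gap: 42.9
finger_force: 30.0
```

View pics/side4.png

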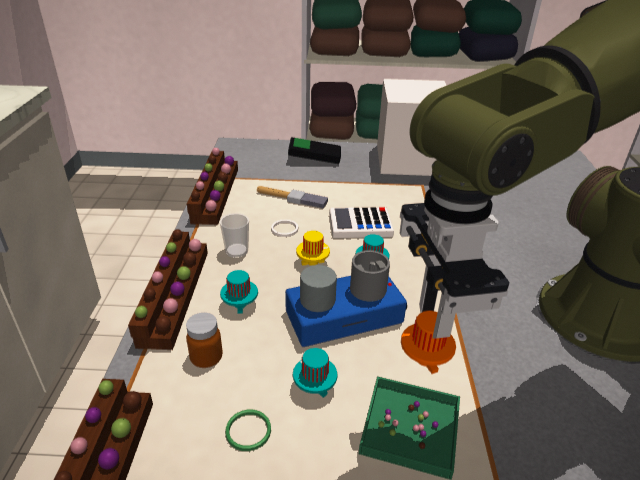

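The side view shows the cap held level at (428,340) with the barrel open at (370,275) and the other things unmoved. I'll lower it so the lugs are about 11 cm above the counter.

```bash
python3 -m handwheel '0 -.03 -.2 0 1;0 0 -.4 0 1;0 0 -.35 0 1;0 0 -.2 0 1;0 0 0 0 1;0 0 0 0 1;0 0 0 0 1;0 0 0 0 1;0 0 0 0 1;0 0 0 0 1'
python3 - <<'E'
from h import *
p,d,K,T=snap('side'); W=pts(d,K,T); hsv=cv2.cvtColor(p,cv2.COLOR_RGB2HSV)
m=(cv2.inRange(hsv,(3,150,60),(18,255,255))>0)&(abs(W[...,0]-420)<60)&(abs(W[...,1]-287)<60)&(W[...,2]>60)
print(np.percentile(W[m],[1,50,99],axis=0)); s=read_state(); print(s['eef_pos'],s['eef_rot'],s['qd'],s['finger_gap'])
E
```

```text
clock: 10.85
eef_pos: [420.3, 285.6, 160.2]
eef_rot: [-3.141, -0.001, 0.216]
wrist_force: [0.2, 0.4, -0.3]
finger_gap: 42.7
finger_force: 30.0
[[388.09602625 262.96079386 119.32049997]
 [430.00119958 303.12278892 153.7919135 ]
 [458.31729487 325.26518528 300.61205253]]
[420.21015478 285.63183665 160.03357904] [-3.14146103e+00 -4.77810538e-04  2.15998263e-01] [ 1.06047284e-03  3.05770641e-03  1.07996700e-03  8.20213385e-05
 -8.45642012e-04 -1.12993445e-03] 42.93385896898016
```

```bash
python3 -c "from cell import sign_off; print(sign_off())"
```

```text
the job is handed in; nothing more can be done
None
```

The cap came loose turning clockwise (anticlockwise stopped dead after about 13°); I lifted it off and handed in with it held level and still over the tray's centre, its lowest point about 115 mm above the counter, and nothing else moved as far as the pictures show.

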